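Blow off a bored plate and hold it seated in the open vise jaws

TASK

Take the tall bored aluminium plate out of the wooden rack and hold its bore a few centimetres in front of the air nozzle for about a second on each side to clear the chips: first with the counterbored face towards the nozzle, then turned round with the plain back towards it, not touching the nozzle. Then lower the plate upright into the nest between the open vise jaws, either way round, until it stands on the nest's floor, and finish there still gripping it and pushing it lightly down, ready for the vise to be clamped. Leave the other things where they are.

Things in the scene. Friction and masses are not known exactly. Their poses are not given: they have to be found in the camera images.
- plate: loose aluminium plate on edge in either slot of the rack: 16 mm thick (its x), 90 wide (y), 110 high (z), 0.3-0.45 kg; origin at the centre of its lower edge face. A 30 mm bore along x, 42 mm above that edge; the face at -x has a 48 mm counterbore 5 mm deep round it, the face at +x is the plain back. Solid above 66 mm (corner screw holes are only dark spots): pinch it across x at the top
- plate_bore (a point): centre of the plate's bore: mid thickness, 42 mm above its lower edge; axes as the plate
- rack: fixed light wooden block, 170 mm (x) by 124 mm (y), 42 mm high, origin at the centre of its underside. Two slots along its y, at x = -37.5 and +37.5 mm, each 20 by 94 mm and 27 mm deep (slot floor 15 mm above the bench). One holds the plate, the other the spacer
- spacer: bystander: a dark steel plate without a bore, 16 by 90 by 62 mm high, standing in the rack's other slot; origin at the centre of its lower edge face. To be left there
- nozzle: fixed tapered air nozzle on a jointed hose from a magnetic foot. Origin on the bench under the nozzle's tip; the nozzle points level along its own -x, hose and foot lie on the +x side (up to 175 mm behind the tip, at most 20 mm higher than the tip's axis)
- nozzle_tip (a point): mouth of the nozzle, 160 mm above the bench; the jet leaves along the nozzle's -x. A side is blown off when, for 0.5 s, the bore lies within 25 mm of the jet's line (sideways and in height), the face turned to the nozzle is 15 to 75 mm from the mouth and square to the jet within 35 degrees
- vise: fixed self-centring vise on a 250 x 170 mm pallet, origin at the centre of the pallet's underside; jaws open along its x. Two aluminium soft jaws, tops 105 mm above the bench, 124 mm wide (y), reaching 80 mm either side of the middle with their carriers. Milled into them is the nest, a slot open at the top: 18 mm along x, 93 along y, 35 deep, its mouth bevelled 2 mm wide, 5 mm deep
- nest (a point): centre of the nest's floor, 70 mm above the bench, where the plate's lower edge comes to stand; axes as the vise: plate x along vise x (either way round), plate y along vise y. A light push on the seated plate is some 10 to 20 N; floor and jaws are rigid
- mallet: bystander: a two-faced mallet lying on the bench between the robot and the nozzle, head 46 mm thick and 95 mm long, wooden handle; origin under the middle of the head
- wrench: bystander: a steel wrench about 190 mm long lying on the bench
- caliper: bystander: a digital caliper about 220 mm long lying on the bench

How it is judged:
On the way, in this order (a step that is already met when the one before it is completed fails the run):
1. the counterbored face is held in front of the nozzle (contact force between the fingers and plate above 2 N and x of nozzle_tip in the frame of plate_bore between -0.083 and -0.023 m and y of plate_bore in the frame of nozzle_tip between -0.025 and 0.025 m and z of plate_bore in the frame of nozzle_tip between -0.025 and 0.025 m and x of plate_bore in the frame of nozzle_tip below 0 m and angle between the x axis of plate and the x axis of nozzle_tip, either way round below 0.62 rad), for 0.5 s.
2. the plain back is held in front of the nozzle (contact force between the fingers and plate above 2 N and x of nozzle_tip in the frame of plate_bore between 0.023 and 0.083 m and y of plate_bore in the frame of nozzle_tip between -0.025 and 0.025 m and z of plate_bore in the frame of nozzle_tip between -0.025 and 0.025 m and x of plate_bore in the frame of nozzle_tip below 0 m and angle between the x axis of plate and the x axis of nozzle_tip, either way round below 0.62 rad), for 0.5 s.
At the end, for the whole second after the job is handed in: the plate stands on the nest's floor (lower edge within 3 mm of it, centred within 4 mm, upright within 0.04 rad, along the nest within 0.06 rad, at rest), the fingers still grip it (more than 3 N), and it is pushed down on the vise with 5 to 60 N in all (its own weight is at most 4.3 N) (z of plate in the frame of nest below 0.003 m and horizontal distance between plate and nest below 0.004 m and angle between the z axis of plate and the z axis of vise, either way round below 0.04 rad and angle between the x axis of plate and the x axis of vise, either way round below 0.06 rad and contact force between the fingers and plate above 3 N and contact force between plate and vise between 5 and 60 N and linear speed of plate below 0.01 m/s); the arm keeps its last pose, push and grip.
It fails at once if the plate or the gripper knocks the nozzle (contact force between any of plate, the fingers and nozzle above 2 N).
It fails at once if the spacer is taken out or pushed about (distance of spacer from where it was at the start of the episode above 0.015 m).
It fails at once if the mallet, wrench or caliper is moved (distance of any of mallet, wrench, caliper from where it was at the start of the episode above 0.02 m).
It also fails if it takes over 64 s, if anything falls off the work surface, if the arm or the gripper's body presses on something with over 40 N, if the wrist force passes 120 N, or if a joint passes its speed limit or range.

ROBOT

A 6-joint arm with a two-finger parallel gripper is mounted at the origin on the work surface. World frame = base frame: x ahead of the robot, y to its left, z up, the work surface at z = 0. Lengths are in m, angles in rad, forces in N, time in s.
With the tool pointing down it reaches from about 0.35 to 0.975 m from the base axis. Payload 4.9 kg.
Tool frame: the origin (TCP) lies midway between the tips of the shut fingers; the grasp point (between the pads) lies 19 mm behind it; x points along the fingers, z is the direction in which the jaws open and shut, and the axes are right-handed (so a half turn about x gives the same grasp; the last joint's range is limited). The gripper opens to 85 mm and grips with 20 to 120 N. Pads are 22 mm wide; open, the fingers measure 114 mm over their backs; the gripper's body (76 mm by 85 mm) begins 54 mm behind the grasp point. The pads swing forward as they close: fully open they stand 13 mm farther back than shut.
Start: joints at [-1.393, 0.053, 1.613, -0, 1.476, -0.119], TCP at [0.183, -0.598, 0.231] pointing down, gripper open.
Joint ranges: [-3.01, 3.01], [-1.01, 2.22], [0.06, 2.58], [-1.02, 4.17], [0.09, 2.62], [-3.14, 3.14]. Speed limits (rad/s): [2.57, 2.57, 3.14, 3.14, 3.14, 3.14].

INTERFACE

Orientations are given as a unit quaternion [w, x, y, z].
In Python, from plant import state, cams, workorder, nets gives the robot as it stands.
- The arm moves only by the tool play_rows, never from a script. Its argument "motion" is a list of rows, each a list of 3 entries, a list of its own where there are three numbers: the closure, from -1 (fully open) to 1 (shut), then the shift along the world's x, y, z in m, then the turn about the world's z in rad. A call has 1 to 5 rows; each row is the pose to reach, as a shift and turn from the pose commanded when the call began; what a row does not reach only later rows make up. A row lasts 1/10 s, in which the tool goes at most 50 mm and 8.59 degrees, less where a joint would pass 70% of its speed; a pose out of reach is approached as far as the arm can. A call with a gripper value outside its range is refused whole. The fingers move at their own pace and stop on an object; the grip force is fixed at half the most. Time passes only in rows, so rows that repeat a pose let the fingers close. It gives the time, the measured TCP pose, the force and the opening at its end, in the units of the state.
- state(): the state, without advancing time (a new reading comes with each control period).
- cams.grab_frame(name): name is "side" or "top" or "wrist"; returns (picture, depth): 420x560x3 uint8, red, green, blue; 420x560 float32, m along the optical axis (not along the pixel's ray), 0 where there is no reading.
- cams.camera_info(name): a dict with "K" (3x3 intrinsics, pixels), "rvec" (rotation vector, rad) and "tvec" (3), from world to camera coordinates, as OpenCV has them. Camera axes: x right, y down, z forward; pixel columns grow to the right and rows downward; lengths in m; the calibration is good to about 2 mm. A picture is of the moment at which its call begins: read the wrist's pose just before it. camera_info takes no time and is no camera call; for the wrist camera it gives the pose at the moment of the call.
- workorder.job_done(): hands the job in, once; it reports no verdict.
Trained networks look in the newest picture that a camera, given by its name, has taken for a name from the list of things; names that differ only in an ending like _2 or _b are one class to them, and where a whole thing is asked for, a point or a joint stands for the part that bears it (a point fixed in the world has none). Each returns a list of dicts, best first, with "score" (0 to 1); they miss things now and then, are a little off and sometimes report something else, mostly with a low value. They report only what shows in the picture. A call takes as long as a camera call.
- nets.recognise(camera, target): "at" ([x, y, z] in m, in world coordinates, good to about 4 mm: the middle of the surface that is visible of it).
- nets.landmark_of(camera, target): "at" ([x, y, z] in m, in world coordinates, good to about 4 mm: a listed point, or the origin of a listed thing).
The state is a dict: "time": time; "joint_pos": joint angles; "joint_vel": joint speeds; "joint_efforts": joint torques, N m; "tool_pos": TCP position; "tool_rot": TCP orientation; "contact_force": force on the tool from outside, world axes, zero at the start; "ft_torque": the same for the moment, N m; "gripper_width": opening from 0.0 (shut) to 1.0 (fully open).
Only numpy, scipy, OpenCV 4.12 (cv2) and the standard library are available. Lean on these libraries where they do the work, as an engineer would, in place of code of your own. Each camera call takes 0.05 s, during which the arm holds its last target.

## Working session

There is one attempt and no reset: what is moved stays moved. The work goes in short steps, Python scripts to look and compute and a tool call to move; the robot and the scene stay as the last step left them, time stands still between calls to the robot, and variables do not carry over. Pictures are saved under pics/ and viewed, and the job is handed in when it is done.

Besides the shell and the picture viewer there is one more tool, called after "Call:" as a command line: name --argument value ..., lists and objects as JSON in quotes. play_rows: Moves the arm, as the interface text tells. Its arguments: {"type":"object","properties":{"motion":{"type":"array","items":{"type":"array"}}},"required":["motion"]}

```bash
mkdir -p pics; ls; cat > h.py <<'E'
import numpy as np, cv2
from plant import state, cams, workorder, nets
def grab(n,f=None):
    p,d=cams.grab_frame(n)
    if f: cv2.imwrite('pics/'+f,p[:,:,::-1])
    return p,d
def T(n):
    c=cams.camera_info(n); R=cv2.Rodrigues(np.array(c['rvec'],float))[0]
    return np.array(c['K']),R,np.array(c['tvec'],float).ravel()
def cloud(n,d):
    K,R,t=T(n); v,u=np.mgrid[:d.shape[0],:d.shape[1]]
    P=np.stack([(u-K[0,2])/K[0,0]*d,(v-K[1,2])/K[1,1]*d,d],-1)
    W=(P-t)@R; W[d<=0]=np.nan
    return W
E
python3 - <<'E'
from h import *
np.set_printoptions(precision=4,suppress=True)
for n in ['side','top']:
    p,d=grab(n,n+'0.png'); np.save(n+'0.npy',cloud(n,d)); K,R,t=T(n); print(n,-R.T@t,R[2],K[0,0])
    for k in ['plate','rack','spacer','nozzle','vise','mallet','wrench','caliper']:
        r=nets.landmark_of(n,k); print(k,[(np.round(q['at'],3).tolist(),round(q['score'],2)) for q in r[:2]])
    for k in ['plate_bore','nozzle_tip','nest']:
        r=nets.landmark_of(n,k); print(k,[(np.round(q['at'],3).tolist(),round(q['score'],2)) for q in r[:2]])
print(state())
E
```

```text
pics
side [0.1352 0.7222 0.9065] [ 0.3587 -0.6285 -0.6902] 463.1825468797649
plate [([0.442, -0.287, 0.015], 0.82)]
rack [([0.48, -0.294, 0.004], 0.65)]
spacer [([0.518, -0.306, 0.014], 0.81), ([0.734, 0.28, 0.001], 0.22)]
nozzle []
vise [([0.46, 0.301, -0.0], 0.72), ([0.446, -0.289, 0.06], 0.17)]
mallet [([0.417, 0.002, -0.001], 0.67)]
wrench [([0.733, -0.271, -0.002], 0.73)]
caliper [([0.737, 0.278, 0.002], 0.67)]
plate_bore []
nozzle_tip [([0.641, 0.012, 0.158], 0.82), ([0.465, 0.302, -0.002], 0.58)]
nest [([0.462, 0.304, 0.071], 0.6)]
top [ 0.4012 -0.0092  1.0609] [ 0.1575 -0.0036 -0.9875] 385.6628566533826
plate [([0.438, -0.285, 0.015], 0.66)]
rack [([0.478, -0.294, -0.004], 0.96)]
spacer [([0.509, -0.303, 0.016], 0.79)]
nozzle []
vise []
mallet [([0.415, -0.006, 0.0], 0.6), ([0.736, 0.279, 0.0], 0.43)]
wrench [([0.733, -0.271, 0.002], 0.72)]
caliper [([0.732, 0.276, 0.002], 0.63)]
plate_bore [([0.443, -0.286, 0.058], 0.9)]
nozzle_tip [([0.642, 0.013, 0.158], 0.69)]
nest [([0.462, 0.302, 0.07], 0.79)]
{'time': 1.2, 'joint_pos': array([-1.393 ,  0.0527,  1.6129, -0.    ,  1.476 , -0.119 ]), 'joint_vel': array([ 0.0013,  0.0015,  0.0008,  0.0017, -0.0006, -0.0005]), 'joint_efforts': array([ -0.0005, -39.3688, -37.046 ,  -0.0001,   0.0006,  -0.    ]), 'tool_pos': array([ 0.1828, -0.5976,  0.2313]), 'tool_rot': array([ 0.5684,  0.4206,  0.5684, -0.4206]), 'contact_force': array([-0.5031, -0.2107,  0.3557]), 'ft_torque': array([-0.0389,  0.0091, -0.0274]), 'gripper_width': 1.0004226189729073}
```

View pics/side0.png

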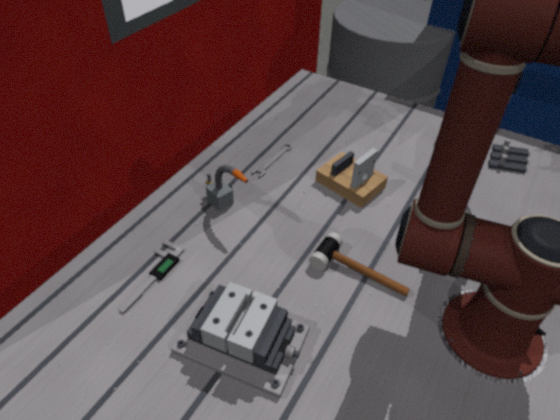

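View pics/top0.png

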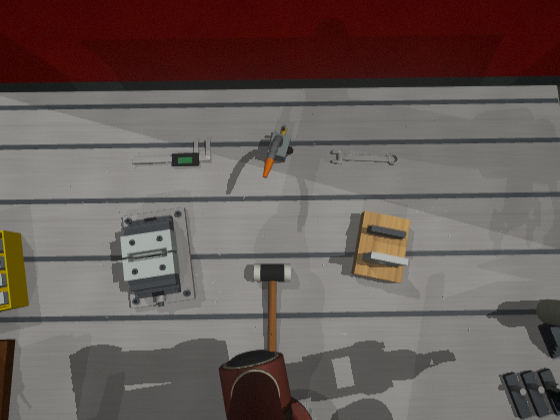

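```bash
python3 - <<'E'
from h import *
np.set_printoptions(precision=4,suppress=True)
def rect(W,c,r,z0,z1,name):
    m=(np.hypot(W[...,0]-c[0],W[...,1]-c[1])<r)&(W[...,2]>z0)&(W[...,2]<z1)
    P=W[m]; (cx,s,a)=cv2.minAreaRect((P[:,:2]*1000).astype(np.float32)); 
    print(name,len(P),'c',cx,'s',s,'a',a,'z',np.median(P[:,2]), 'mean',P.mean(0))
for n in ['top','side']:
    W=np.load(n+'0.npy')
    rect(W,(.442,-.287),.07,.115,.135,n+' plate top')
    rect(W,(.515,-.304),.06,.065,.085,n+' spacer top')
    rect(W,(.48,-.294),.12,.036,.047,n+' rack')
    rect(W,(.46,.302),.12,.098,.112,n+' jaws')
    rect(W,(.46,.302),.2,.006,.035,n+' pallet')
    rect(W,(.66,.0),.12,.13,.2,n+' nozzle')
for n in ['top','side']:
    im=cv2.imread(f'pics/{n}0.png')
    K,R,t=T(n)
    for nm,c in [('rack',(.47,-.29,.06)),('vise',(.46,.302,.1)),('noz',(.66,0,.16))]:
        q=K@(R@np.array(c)+t); u,v=(q[:2]/q[2]).astype(int)
        cr=im[max(0,v-50):v+50,max(0,u-60):u+60]; cv2.imwrite(f'pics/{n}_{nm}.png',cv2.resize(cr,None,fx=4,fy=4,interpolation=cv2.INTER_CUBIC))
a=[cv2.resize(cv2.imread(f'pics/{n}_{m}.png'),(400,300)) for n in ['top','side'] for m in ['rack','noz']]
cv2.imwrite('pics/m1.png',np.vstack([np.hstack(a[:2]),np.hstack(a[2:])]))
a=[cv2.resize(cv2.imread(f'pics/{n}_vise.png'),(400,400)) for n in ['top','side']]
cv2.imwrite('pics/m2.png',np.hstack(a))
E
```

```text
top plate top 272 c (441.99951171875, -287.64154052734375) s (90.67124938964844, 16.34989356994629) a 77.95854187011719 z 0.1257810953791189 mean [ 0.4418 -0.2868  0.1255]
top spacer top 250 c (513.7323608398438, -303.6060791015625) s (90.44723510742188, 17.16114616394043) a 78.06134033203125 z 0.07776477168648785 mean [ 0.5129 -0.3029  0.0771]
top rack 2317 c (477.91900634765625, -296.30621337890625) s (125.36772918701172, 170.52496337890625) a 77.65070343017578 z 0.04292241852337067 mean [ 0.4772 -0.2931  0.0428]
top jaws 1986 c (460.2724304199219, 303.4368591308594) s (110.51155090332031, 124.693603515625) a 7.690507888793945 z 0.10568151323596191 mean [0.4598 0.3028 0.1056]
top pallet 2012 c (458.710205078125, 306.16180419921875) s (337.3936767578125, 387.7154541015625) a 64.23397064208984 z 0.018710866896757897 mean [0.4579 0.2696 0.0187]
top nozzle 312 c (694.2006225585938, -6.825286865234375) s (20.20928192138672, 116.6039810180664) a 72.56265258789062 z 0.16455252800952042 mean [ 0.6921 -0.0068  0.1615]
side plate top 168 c (437.2814025878906, -285.2536315917969) s (95.632850
[... 259 characters left out ...]
5077 -0.2959  0.0739]
side rack 1097 c (473.1786804199219, -292.54803466796875) s (130.72706604003906, 173.79917907714844) a 78.49887084960938 z 0.04073135976812793 mean [ 0.4647 -0.2775  0.0408]
side jaws 2661 c (456.51971435546875, 305.322265625) s (111.48058319091797, 127.07762145996094) a 8.09546184539795 z 0.10422610147608428 mean [0.4546 0.3091 0.1041]
side pallet 3376 c (453.82958984375, 305.6522216796875) s (255.48611450195312, 171.51280212402344) a 7.772385120391846 z 0.01747479195037708 mean [0.4312 0.3475 0.0181]
side nozzle 230 c (687.6949462890625, -1.759613037109375) s (18.001752853393555, 117.25767517089844) a 75.24365997314453 z 0.16204820807617187 mean [0.6838 0.0016 0.1588]
```

View pics/m1.png

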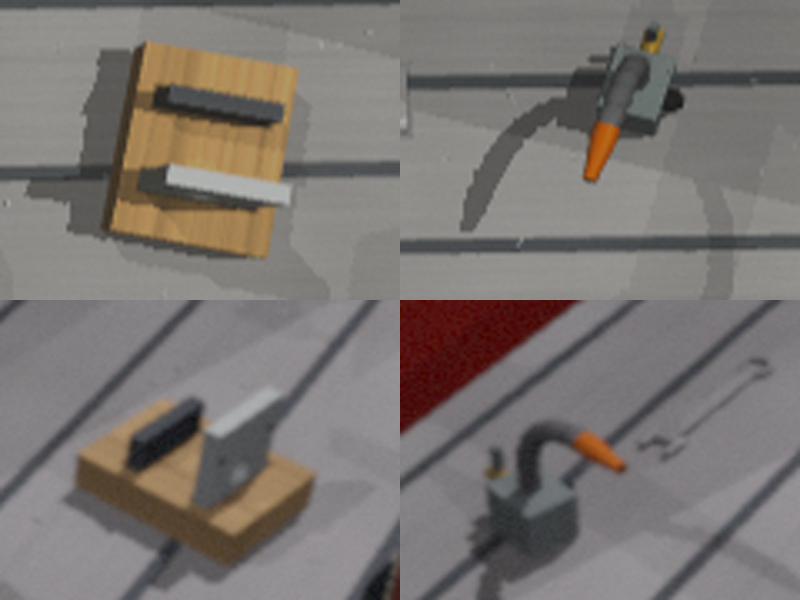

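View pics/m2.png

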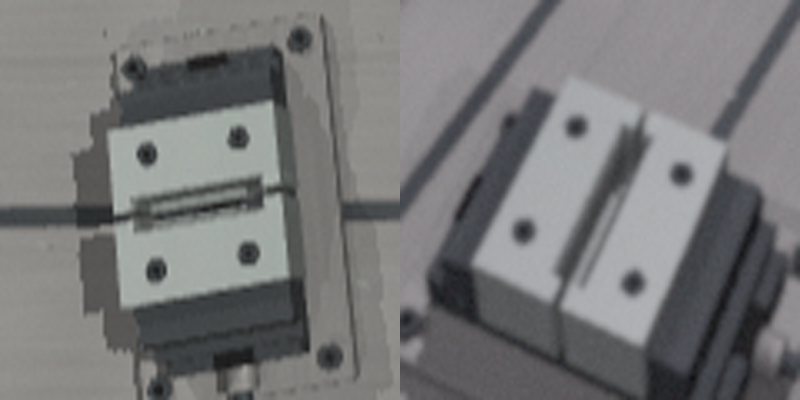

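Call:
play_rows --motion '[[-1, [0.03, 0.035, 0.02], 0.13], [-1, [0.06, 0.07, 0.04], 0.26], [-1, [0.09, 0.105, 0.05], 0.39], [-1, [0.12, 0.14, 0.05], 0.52], [-1, [0.13, 0.17, 0.05], 0.65]]'

```text
time: 1.7
tool_pos: [0.3148, -0.426, 0.2822]
tool_rot: [0.674, 0.214, 0.673, -0.215]
contact_force: [-0.2, 0.4, 0.1]
gripper_width: 1.0
```

```bash
python3 - <<'E'
from h import *
np.set_printoptions(precision=4,suppress=True)
s=state();print(s['time'],s['tool_pos'],s['tool_rot'],s['joint_pos'])
K,R,t=T('wrist'); print(-R.T@t,R[2],K)
grab('wrist','w1.png')
for k in ['plate','plate_bore']: print(k,nets.recognise('wrist',k)[:2],nets.landmark_of('wrist',k)[:2])
E
```

```text
1.7 [ 0.3148 -0.426   0.2822] [ 0.6744  0.2143  0.6732 -0.2147] [-1.0754 -0.2036  1.7715  0.0009  1.5721 -0.459 ]
[ 0.3596 -0.3619  0.4246] [-0.1763 -0.2499 -0.9521] [[300.6399   0.     283.9736]
 [  0.     300.6399 208.0907]
 [  0.       0.       1.    ]]
plate [{'at': [0.4284, -0.3133, 0.1049], 'score': 0.73}, {'at': [0.4436, -0.3324, 0.0378], 'score': 0.73}] [{'at': [0.4406, -0.2859, 0.0141], 'score': 0.63}]
plate_bore [{'at': [0.432, -0.3161, 0.1011], 'score': 0.68}] []
```

View pics/w1.png

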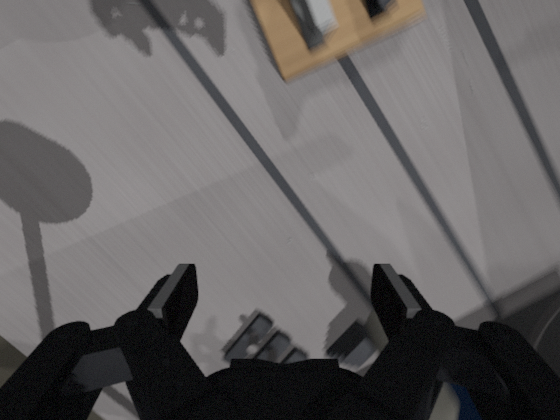

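Call:
play_rows --motion '[[-1, [0.03, 0.035, 0], 0.12], [-1, [0.06, 0.07, 0], 0.24], [-1, [0.09, 0.105, 0], 0.36], [-1, [0.126, 0.139, 0], 0.406], [-1, [0.126, 0.139, -0.03], 0.406]]'

```text
time: 2.45
tool_pos: [0.4435, -0.288, 0.256]
tool_rot: [0.706, 0.074, 0.7, -0.077]
contact_force: [-0.6, -1.3, 0.0]
gripper_width: 1.001
```

```bash
cat >> h.py <<'E'
def yaw(s):
    w,x,y,z=s['tool_rot']; return np.arctan2(2*(y*z-w*x),2*(x*z+w*y))
E
python3 - <<'E'
from h import *
np.set_printoptions(precision=4,suppress=True)
s=state();print(s['time'],s['tool_pos'],np.degrees(yaw(s)),s['joint_pos'])
p,d=grab('wrist','w2.png'); W=cloud('wrist',d)
m=(np.hypot(W[...,0]-.44,W[...,1]+.287)<.08)&(W[...,2]>.115)&(W[...,2]<.135); P=W[m]
print(len(P),P.mean(0),cv2.minAreaRect((P[:,:2]*1000).astype(np.float32)))
E
```

```text
2.45 [ 0.4435 -0.288   0.256 ] -12.230367235377242 [-0.7176 -0.1998  1.8114  0.0017  1.5205 -0.5042]
1471 [ 0.4363 -0.2817  0.1161] ((435.5415344238281, -284.6709289550781), (90.54546356201172, 15.816035270690918), 77.84410095214844)
```

View pics/w2.png

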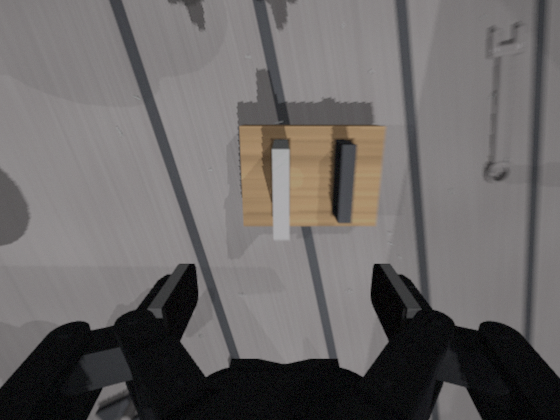

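Call:
play_rows --motion '[[-1, [0, 0, 0], 0], [-1, [0, 0, 0], 0], [-1, [0, 0, 0], 0]]'

```text
time: 2.8
tool_pos: [0.4385, -0.2903, 0.2527]
tool_rot: [0.703, 0.077, 0.702, -0.078]
contact_force: [-1.2, -0.0, 0.3]
gripper_width: 0.998
```

```bash

python3 - <<'E'
from h import *
np.set_printoptions(precision=4,suppress=True)
s=state();print(s['time'],s['tool_pos'],np.degrees(yaw(s)),s['joint_pos'])
p,d=grab('wrist'); W=cloud('wrist',d)
m=(np.hypot(W[...,0]-.44,W[...,1]+.287)<.08)&(W[...,2]>.11)&(W[...,2]<.135); P=W[m]
print(len(P),P.mean(0),cv2.minAreaRect((P[:,:2]*1000).astype(np.float32)))
m=(np.hypot(W[...,0]-.478,W[...,1]+.295)<.12)&(W[...,2]<.005)&(W[...,2]>-.02);print(W[m].mean(0))
m=(np.hypot(W[...,0]-.478,W[...,1]+.295)<.12)&(W[...,2]<.05)&(W[...,2]>.03);P=W[m];print(P.mean(0),np.median(P[:,2]),cv2.minAreaRect((P[:,:2]*1000).astype(np.float32)))
E
```

```text
2.8 [ 0.4385 -0.2903  0.2527] -12.639754373043575 [-0.7262 -0.2     1.8169 -0.0002  1.5228 -0.5055]
1672 [ 0.4423 -0.2837  0.1249] ((441.5459899902344, -286.3682556152344), (90.209228515625, 16.034711837768555), 77.99357604980469)
[ 0.4798 -0.2667  0.    ]
[ 0.4777 -0.2891  0.0419] 0.04193034887239301 ((477.1885986328125, -294.92327880859375), (124.08407592773438, 170.53843688964844), 77.52403259277344)
```

Call:
play_rows --motion '[[-1, [0.003, 0.004, -0.03], 0.011], [-1, [0.003, 0.004, -0.07], 0.011], [-1, [0.003, 0.004, -0.11], 0.011], [-1, [0.003, 0.004, -0.15], 0.011], [-1, [0.003, 0.004, -0.168], 0.011]]'

```text
time: 3.35
tool_pos: [0.4397, -0.284, 0.0799]
tool_rot: [0.702, 0.075, 0.705, -0.073]
contact_force: [0.0, -0.3, -0.3]
gripper_width: 1.001
```

Call:
play_rows --motion '[[-1, [0, 0, 0], 0], [-1, [0, 0, 0], 0], [-0.2, [0, 0, 0], 0], [0, [0, 0, 0], 0], [0.1, [0, 0, 0], 0]]'

```text
time: 3.85
tool_pos: [0.4425, -0.2853, 0.0849]
tool_rot: [0.704, 0.073, 0.703, -0.074]
contact_force: [0.8, 0.5, 0.3]
gripper_width: 0.516
```

Call:
play_rows --motion '[[0.5, [0, 0, 0], 0], [1, [0, 0, 0], 0], [1, [0, 0, 0], 0], [1, [0, 0, 0], 0], [1, [0, 0, 0], 0]]'

```text
time: 4.35
tool_pos: [0.4422, -0.2849, 0.0838]
tool_rot: [0.704, 0.073, 0.703, -0.073]
contact_force: [0.5, -0.1, 3.8]
gripper_width: 0.176
```

Call:
play_rows --motion '[[1, [0, 0, 0], 0], [1, [0, 0, 0], 0], [1, [0, 0, 0.005], 0], [1, [0, 0, 0.01], 0], [1, [0, 0, 0.02], 0]]'

```text
time: 4.85
tool_pos: [0.4405, -0.2836, 0.1018]
tool_rot: [0.702, 0.074, 0.704, -0.072]
contact_force: [0.1, 0.4, -2.9]
gripper_width: 0.179
```

Call:
play_rows --motion '[[1, [0, 0, 0.03], 0], [1, [0, 0, 0.06], 0], [1, [0, 0, 0.09], 0], [1, [0, 0.04, 0.12], -0.1], [1, [0, 0.08, 0.12], -0.2]]'

```text
time: 5.35
tool_pos: [0.4436, -0.2057, 0.2294]
tool_rot: [0.695, 0.144, 0.689, -0.146]
contact_force: [1.8, -0.3, -2.9]
gripper_width: 0.18
```

Call:
play_rows --motion '[[1, [0, 0.04, 0], -0.12], [1, [0, 0.08, 0], -0.24], [1, [0, 0.12, 0], -0.36], [1, [0, 0.12, 0], -0.42], [1, [0, 0.12, 0], -0.42]]'

```text
time: 5.85
tool_pos: [0.4414, -0.0836, 0.2234]
tool_rot: [0.648, 0.283, 0.648, -0.283]
contact_force: [1.1, 0.1, -3.7]
gripper_width: 0.179
```

```bash

python3 - <<'E'
from h import *
np.set_printoptions(precision=4,suppress=True)
s=state();print(s['time'],s['tool_pos'],np.degrees(yaw(s)),s['joint_pos'],s['gripper_width'])
p,d=grab('side'); print(nets.landmark_of('side','plate_bore')[:2])
K,R,t=T('side'); q=K@(R@(s['tool_pos']-[0,0,.03])+t); u,v=(q[:2]/q[2]).astype(int); print(u,v)
cv2.imwrite('pics/s2.png',cv2.resize(p[v-40:v+40,u-50:u+50,::-1],None,fx=7,fy=7,interpolation=cv2.INTER_CUBIC))
E
```

```text
5.85 [ 0.4414 -0.0836  0.2234] -47.240233770050274 [-0.3528 -0.3856  2.0132 -0.0004  1.5142  0.4717] 0.1792665606890344
[{'at': [0.4447, -0.0862, 0.2018], 'score': 0.97}, {'at': [0.4398, -0.0874, 0.1561], 'score': 0.38}]
335 176
```

View pics/s2.png

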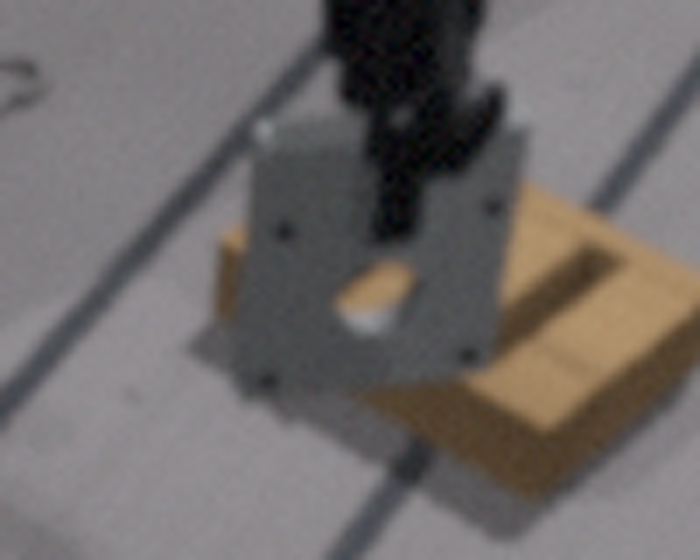

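Call:
play_rows --motion '[[1, [0, 0, 0], 0.14], [1, [0, 0, 0], 0.28], [1, [0, 0, 0], 0.42], [1, [0, 0, 0], 0.56], [1, [0, 0, 0], 0.7]]'

```text
time: 6.45
tool_pos: [0.4416, -0.0857, 0.2232]
tool_rot: [0.706, 0.043, 0.706, -0.043]
contact_force: [0.2, 1.1, -3.2]
gripper_width: 0.18
```

Call:
play_rows --motion '[[1, [0, 0, 0], 0.14], [1, [0, 0, 0], 0.28], [1, [0, 0, 0], 0.42], [1, [0, 0, 0], 0.56], [1, [0, 0, 0], 0.7]]'

```text
time: 6.95
tool_pos: [0.4416, -0.0857, 0.2232]
tool_rot: [0.678, -0.201, 0.678, 0.202]
contact_force: [-0.2, -0.0, -2.9]
gripper_width: 0.174
```

Call:
play_rows --motion '[[1, [0, 0, 0], 0.14], [1, [0, 0, 0], 0.28], [1, [0, 0, 0], 0.42], [1, [0, 0, 0], 0.56], [1, [0, 0, 0], 0.7]]'

```text
time: 7.45
tool_pos: [0.4416, -0.0857, 0.2232]
tool_rot: [0.567, -0.421, 0.568, 0.422]
contact_force: [-0.1, 1.1, -2.7]
gripper_width: 0.177
```

Call:
play_rows --motion '[[1, [0, 0, 0], 0.14], [1, [0, 0, 0], 0.28], [1, [0, 0, 0], 0.42], [1, [0, 0, 0], 0.5], [1, [0, 0, 0], 0.5]]'

```text
time: 7.95
tool_pos: [0.4416, -0.0856, 0.2233]
tool_rot: [0.447, -0.547, 0.447, 0.548]
contact_force: [0.3, 0.2, -2.8]
gripper_width: 0.18
```

```bash

python3 - <<'E'
from h import *
np.set_printoptions(precision=4,suppress=True)
s=state();print(s['time'],s['tool_pos'],np.degrees(yaw(s)),s['joint_pos'],s['gripper_width'])
p,d=grab('side'); print(nets.landmark_of('side','plate_bore')[:2])
K,R,t=T('side'); q=K@(R@(s['tool_pos']-[0,0,.03])+t); u,v=(q[:2]/q[2]).astype(int); print(u,v)
cv2.imwrite('pics/s3.png',cv2.resize(p[v-40:v+40,u-50:u+50,::-1],None,fx=7,fy=7,interpolation=cv2.INTER_CUBIC))
E
```

```text
7.95 [ 0.4416 -0.0856  0.2233] 101.51781703851398 [-0.357  -0.3835  2.0119 -0.0002  1.5137 -2.1288] 0.17958085874111018
[{'at': [0.4458, -0.0887, 0.2008], 'score': 0.97}]
335 176
```

View pics/s3.png

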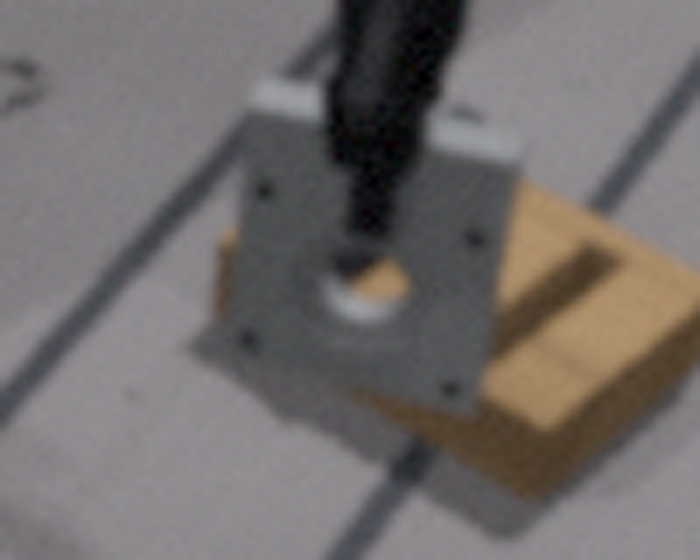

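```bash

python3 - <<'E'
from h import *
np.set_printoptions(precision=4,suppress=True,linewidth=200)
s=state(); y=yaw(s)
acc=[]
for i in range(4):
    p,d=grab('side'); W=cloud('side',d); acc.append(W)
W=np.nanmean(acc,0)
D=W-s['tool_pos']; n=np.array([np.cos(y),np.sin(y)]); h=D[...,0]*n[0]+D[...,1]*n[1]; l=-D[...,0]*n[1]+D[...,1]*n[0]; z=D[...,2]+.019
m=(np.abs(h)<.02)&(np.abs(l)<.06)&(z<.04)&(z>-.1)
A=np.c_[l[m],z[m],np.ones(m.sum())]; b=h[m]
lo=l[m];zz=z[m]
r=np.hypot(lo,zz+.046)
f=(r>.028)&(zz<-.02)
c=np.linalg.lstsq(A[f],b[f],rcond=None)[0]; res=b-A@c; print(c,f.sum(),res[f].std())
for a0,a1 in [(.0,.01),(.01,.015),(.016,.022),(.022,.026),(.028,.034),(.034,.045)]:
    k=(r>a0)&(r<a1)&(zz<-.02); print(a0,k.sum(),np.median(res[k])*1000,res[k].std()*1000)
print('extent l',lo[f].min(),lo[f].max(),'z',zz.min(),zz.max())
E
```

```text
[-0.0067 -0.0241  0.0083] 178 0.0020918756985165523
0.0 31 0.2428946535575089 0.7707578417816452
0.01 36 0.08147867085136778 1.5389038747840724
0.016 63 -0.698965954993724 3.4197530907072258
0.022 59 -3.7270027904693204 4.337245383009246
0.028 60 0.1654522980361296 1.5094065247825315
0.034 88 0.5496054131764538 0.8281361445887789
extent l -0.04213039091480503 0.04769405902702184 z -0.050568965931045276 0.03998336025765327
```

```bash
cat > face.py <<'E'
from h import *
np.set_printoptions(precision=4,suppress=True,linewidth=200)
s=state(); y=yaw(s)
acc=[]
for i in range(4):
    p,d=grab('side'); W=cloud('side',d); acc.append(W)
W=np.nanmean(acc,0)
D=W-s['tool_pos']; n=np.array([np.cos(y),np.sin(y)]); h=D[...,0]*n[0]+D[...,1]*n[1]; l=-D[...,0]*n[1]+D[...,1]*n[0]; z=D[...,2]-.019
m=(np.abs(h)<.02)&(np.abs(l)<.06)&(z<.04)&(z>-.1)
A=np.c_[l[m],z[m],np.ones(m.sum())]; b=h[m]
lo=l[m];zz=z[m]
r=np.hypot(lo,zz+.046)
f=(r>.028)&(zz<-.02)&(np.abs(b)>.003)
c=np.linalg.lstsq(A[f],b[f],rcond=None)[0]; res=b-A@c; print(c,f.sum(),res[f].std())
for a0,a1 in [(.0,.01),(.01,.015),(.016,.022),(.022,.026),(.028,.034),(.034,.045)]:
    k=(r>a0)&(r<a1)&(zz<-.02); print(a0,k.sum(),np.median(res[k])*1000,res[k].std()*1000)
print('extent l',lo[f].min(),lo[f].max(),'z',zz.min(),zz.max())
E
python3 face.py
```

```text
[-0.0033 -0.0053  0.0089] 505 0.0015270391678136484
0.0 0 nan nan
0.01 25 -7.9222567903270456 3.046417332289253
0.016 86 -5.090316953282416 2.305182918147984
0.022 83 -1.0708063865783342 2.5482091956349584
0.028 123 0.12930365294131807 0.7771739488260712
0.034 252 0.09041695491811101 0.7814521044882108
extent l -0.04240745328079533 0.04756032262684437 z -0.0898212912020689 0.03452889260654897
  return _methods._mean(a, axis=axis, dtype=dtype,
  ret = ret.dtype.type(ret / rcount)
  ret = _var(a, axis=axis, dtype=dtype, out=out, ddof=ddof,
  arrmean = um.true_divide(arrmean, div, out=arrmean,
  ret = ret.dtype.type(ret / rcount)
```

Call:
play_rows --motion '[[1, [0.0, 0.02, 0], -0.14], [1, [0, 0.04, 0], -0.28], [1, [0, 0.06, 0], -0.42], [1, [0, 0.08, 0], -0.56], [1, [0, 0.1, 0], -0.7]]'

```text
time: 8.95
tool_pos: [0.4417, 0.0162, 0.2234]
tool_rot: [0.609, -0.36, 0.609, 0.36]
contact_force: [-0.6, 0.1, -3.7]
gripper_width: 0.18
```

Call:
play_rows --motion '[[1, [0.01, 0.01, -0.005], -0.14], [1, [0.02, 0.02, -0.01], -0.28], [1, [0.03, 0.03, -0.02], -0.42], [1, [0.04, 0.04, -0.03], -0.56], [1, [0.054, 0.044, -0.036], -0.7]]'

```text
time: 9.45
tool_pos: [0.4955, 0.0603, 0.1863]
tool_rot: [0.695, -0.129, 0.696, 0.13]
contact_force: [-0.2, 0.5, -2.6]
gripper_width: 0.176
```

Call:
play_rows --motion '[[1, [0, 0, 0], -0.14], [1, [0, 0, 0], -0.28], [1, [0, 0, 0], -0.42], [1, [0, 0, 0], -0.56], [1, [0, 0, 0], -0.67]]'

```text
time: 9.95
tool_pos: [0.4958, 0.0595, 0.1872]
tool_rot: [0.699, 0.106, 0.699, -0.106]
contact_force: [0.9, -0.2, -3.1]
gripper_width: 0.178
```

```bash

python3 - <<'E'
from h import *
np.set_printoptions(precision=4,suppress=True)
s=state();print(s['time'],s['tool_pos'],np.degrees(yaw(s)),s['joint_pos'],s['gripper_width'])
for n in ['top','wrist','side']:
    p,d=grab(n,n+'4.png'); 
    for k in ['nozzle_tip','plate_bore']: print(n,k,[(q['at'],q['score']) for q in nets.landmark_of(n,k)[:2]])
    W=cloud(n,d)
    c=p.astype(int); m=(c[...,0]>150)&(c[...,1]<130)&(c[...,2]<90)&(W[...,2]>.12)&(W[...,2]<.2)&(np.abs(W[...,0]-.67)<.08)
    P=W[m]; print(n,len(P))
    if len(P)>10:
        v=np.linalg.svd(P[:,:2]-P[:,:2].mean(0))[2][0]; print(P.mean(0),np.degrees(np.arctan(v[1]/v[0])),P[P[:,0].argmin()])
E
```

```text
9.95 [0.4958 0.0595 0.1872] -17.30114604018121 [-0.0298 -0.2235  1.9464  0.      1.4188  0.2722] 0.17801458118573174
top nozzle_tip [([0.6437, 0.0105, 0.1608], 0.79)]
top plate_bore []
top 94
[0.6623 0.0013 0.1679] -18.978394854990835 [0.6386 0.0064 0.1649]
wrist nozzle_tip [([0.6365, 0.0086, 0.1621], 0.59)]
wrist plate_bore []
wrist 276
[0.6466 0.0096 0.1653] -22.729128380917572 [0.6391 0.0107 0.1655]
side nozzle_tip [([0.6395, 0.0112, 0.1574], 0.79)]
side plate_bore [([0.5009, 0.0549, 0.1615], 0.72)]
side 46
[0.6613 0.0039 0.1667] -17.99610894713485 [0.6401 0.0107 0.1638]
```

View pics/wrist4.png

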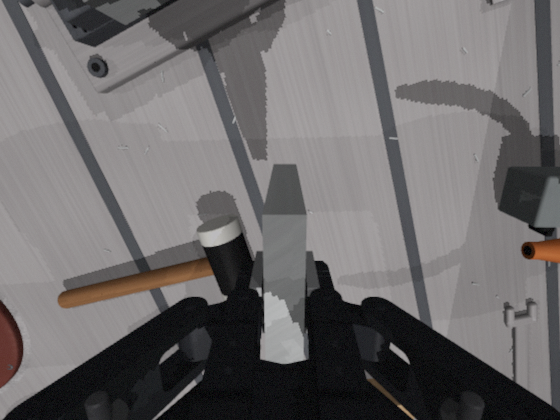

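View pics/side4.png

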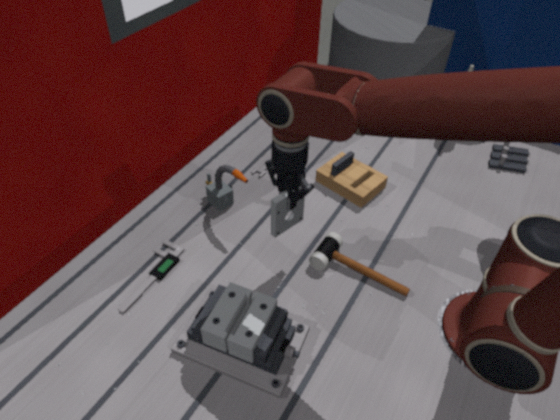

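Call:
play_rows --motion '[[1, [0.03, -0.01, 0], -0.02], [1, [0.06, -0.02, 0], -0.02], [1, [0.08, -0.028, 0], -0.02], [1, [0.094, -0.032, 0], -0.02], [1, [0.094, -0.032, 0], -0.02]]'

```text
time: 10.9
tool_pos: [0.5911, 0.0267, 0.1872]
tool_rot: [0.698, 0.112, 0.698, -0.112]
contact_force: [-0.1, -0.0, -3.0]
gripper_width: 0.181
```

Call:
play_rows --motion '[[1, [0, 0, 0], 0], [1, [0, 0, 0], 0], [1, [0, 0, 0], 0], [1, [0, 0, 0], 0], [1, [0, 0, 0], 0]]'

```text
time: 11.4
tool_pos: [0.5895, 0.0275, 0.1875]
tool_rot: [0.698, 0.112, 0.698, -0.112]
contact_force: [1.1, 0.0, -2.7]
gripper_width: 0.182
```

```bash

python3 - <<'E'
from h import *
np.set_printoptions(precision=4,suppress=True)
s=state();print(s['time'],s['tool_pos'],np.degrees(yaw(s)),s['joint_pos'],s['gripper_width'])
for n in ['side','top','wrist']:
    p,d=grab(n,n+'5.png')
    for k in ['nozzle_tip','plate_bore']: print(n,k,[(q['at'],q['score']) for q in nets.landmark_of(n,k)[:2]])
E
```

```text
11.4 [0.5895 0.0275 0.1875] -18.148489538565897 [-0.0795  0.0011  1.7395  0.      1.4007  0.2373] 0.1815055750004815
side nozzle_tip [([0.6424, 0.0099, 0.1593], 0.73), ([0.4634, 0.3017, -0.0021], 0.21)]
side plate_bore [([0.5927, 0.024, 0.1653], 0.76)]
top nozzle_tip []
top plate_bore [([0.5891, 0.0233, 0.1616], 0.45)]
wrist nozzle_tip [([0.6378, 0.0091, 0.1624], 0.77)]
wrist plate_bore []
```

View pics/wrist5.png

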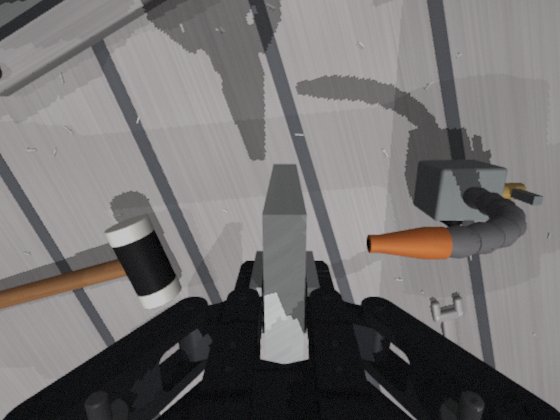

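Call:
play_rows --motion '[[1, [0, 0, 0], 0], [1, [0, 0, 0], 0], [1, [0, 0, 0], 0], [1, [0, 0, 0], 0], [1, [0, 0, 0], 0]]'

```text
time: 12.35
tool_pos: [0.5898, 0.0273, 0.1873]
tool_rot: [0.698, 0.112, 0.698, -0.112]
contact_force: [-0.3, 0.3, -2.7]
gripper_width: 0.181
```

Call:
play_rows --motion '[[1, [-0.03, 0.01, 0], 0], [1, [-0.06, 0.02, 0], 0], [1, [-0.1, 0.033, 0], 0.1], [1, [-0.12, 0.04, 0], 0.24], [1, [-0.12, 0.04, 0], 0.38]]'

```text
time: 12.85
tool_pos: [0.4675, 0.0683, 0.187]
tool_rot: [0.706, -0.025, 0.707, 0.025]
contact_force: [0.4, 0.4, -2.9]
gripper_width: 0.179
```

Call:
play_rows --motion '[[1, [0, 0, 0], 0.14], [1, [0, 0, 0], 0.28], [1, [0, 0, 0], 0.42], [1, [0, 0, 0], 0.56], [1, [0, 0, 0], 0.7]]'

```text
time: 13.35
tool_pos: [0.4698, 0.0674, 0.1875]
tool_rot: [0.656, -0.265, 0.655, 0.265]
contact_force: [-0.4, 0.1, -2.6]
gripper_width: 0.18
```

Call:
play_rows --motion '[[1, [0, 0, 0], 0.14], [1, [0, 0, 0], 0.28], [1, [0, 0, 0], 0.42], [1, [0, 0, 0], 0.56], [1, [0, 0, 0], 0.7]]'

```text
time: 13.85
tool_pos: [0.4698, 0.0673, 0.1874]
tool_rot: [0.525, -0.474, 0.525, 0.474]
contact_force: [-0.3, 0.2, -2.3]
gripper_width: 0.182
```

Call:
play_rows --motion '[[1, [0, 0, 0], 0.14], [1, [0, 0, 0], 0.28], [1, [0, 0, 0], 0.42], [1, [0, 0, 0], 0.56], [1, [0, 0, 0], 0.7]]'

```text
time: 14.35
tool_pos: [0.4698, 0.0673, 0.1874]
tool_rot: [-0.331, 0.625, -0.331, -0.625]
contact_force: [0.0, -0.4, -3.0]
gripper_width: 0.174
```

Call:
play_rows --motion '[[1, [0, 0, 0], 0.14], [1, [0, 0, 0], 0.28], [1, [0, 0, 0], 0.42], [1, [0, 0, 0], 0.56], [1, [0, 0, 0], 0.66]]'

```text
time: 14.85
tool_pos: [0.4698, 0.0673, 0.1875]
tool_rot: [-0.111, 0.699, -0.11, -0.698]
contact_force: [0.0, -0.4, -3.2]
gripper_width: 0.178
```

```bash

python3 - <<'E'
from h import *
np.set_printoptions(precision=4,suppress=True)
s=state();print(s['time'],s['tool_pos'],np.degrees(yaw(s)),s['joint_pos'],s['gripper_width'])
E
```

```text
14.85 [0.4698 0.0673 0.1875] 162.0185550109824 [-0.0146 -0.2902  2.0005 -0.      1.4309 -2.8424] 0.17841900410795258
```

Call:
play_rows --motion '[[1, [0.04, -0.013, 0], 0], [1, [0.075, -0.025, 0], 0], [1, [0.1, -0.033, 0], 0], [1, [0.12, -0.04, 0], 0], [1, [0.12, -0.04, 0], 0]]'

```text
time: 15.35
tool_pos: [0.5917, 0.0263, 0.1873]
tool_rot: [-0.113, 0.698, -0.113, -0.698]
contact_force: [-0.8, 0.7, -3.4]
gripper_width: 0.175
```

Call:
play_rows --motion '[[1, [0, 0, 0], 0], [1, [0, 0, 0], 0], [1, [0, 0, 0], 0], [1, [0, 0, 0], 0], [1, [0, 0, 0], 0]]'

```text
time: 15.85
tool_pos: [0.5895, 0.0276, 0.1875]
tool_rot: [-0.112, 0.698, -0.112, -0.698]
contact_force: [0.2, 0.8, -3.0]
gripper_width: 0.179
```

```bash

python3 - <<'E'
from h import *
np.set_printoptions(precision=4,suppress=True)
s=state();print(s['time'],s['tool_pos'],np.degrees(yaw(s)),s['joint_pos'],s['gripper_width'])
for n in ['side','wrist']:
    p,d=grab(n,n+'6.png')
    for k in ['nozzle_tip','plate_bore']: print(n,k,[(q['at'],q['score']) for q in nets.landmark_of(n,k)[:2]])
E
```

```text
15.85 [0.5895 0.0276 0.1875] 161.76426956786315 [-0.0793  0.001   1.7397  0.      1.4006 -2.9027] 0.17874222345887686
side nozzle_tip [([0.6402, 0.0102, 0.1588], 0.56)]
side plate_bore []
wrist nozzle_tip [([0.6397, 0.0076, 0.1609], 0.8)]
wrist plate_bore []
```

View pics/wrist6.png

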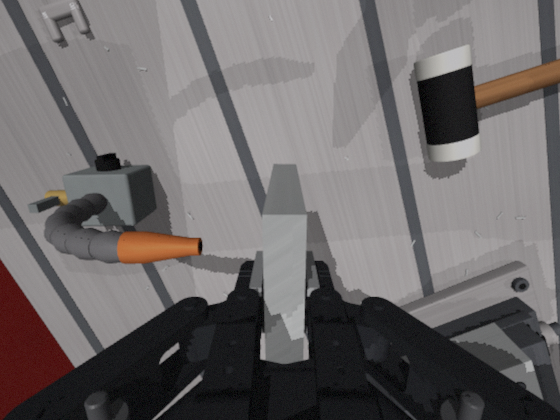

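Call:
play_rows --motion '[[1, [0, 0, 0], 0], [1, [0, 0, 0], 0], [1, [0, 0, 0], 0], [1, [0, 0, 0], 0], [1, [0, 0, 0], 0]]'

```text
time: 16.65
tool_pos: [0.5898, 0.0273, 0.1873]
tool_rot: [0.112, -0.698, 0.112, 0.698]
contact_force: [-0.5, -0.1, -2.9]
gripper_width: 0.178
```

Call:
play_rows --motion '[[1, [-0.04, 0.013, 0.0], 0], [1, [-0.08, 0.026, 0.0], 0], [1, [-0.12, 0.04, 0.01], 0], [1, [-0.14, 0.075, 0.02], 0.1], [1, [-0.15, 0.115, 0.035], 0.2]]'

```text
time: 17.15
tool_pos: [0.4376, 0.1425, 0.2218]
tool_rot: [0.041, -0.706, 0.041, 0.706]
contact_force: [1.2, -0.1, -3.3]
gripper_width: 0.176
```

Call:
play_rows --motion '[[1, [-0.01, 0.04, 0.0], 0.1], [1, [-0.02, 0.08, 0.0], 0.2], [1, [-0.03, 0.12, 0.0], 0.25], [1, [-0.04, 0.15, 0.0], 0.25], [1, [-0.04, 0.15, 0], 0.25]]'

```text
time: 17.65
tool_pos: [0.3984, 0.2952, 0.2225]
tool_rot: [-0.048, -0.705, -0.049, 0.706]
contact_force: [0.6, -1.2, -2.9]
gripper_width: 0.18
```

Call:
play_rows --motion '[[1, [0, 0, 0], 0], [1, [0, 0, 0], 0], [1, [0, 0, 0], 0]]'

```text
time: 17.95
tool_pos: [0.4002, 0.2915, 0.2223]
tool_rot: [0.046, 0.706, 0.046, -0.706]
contact_force: [0.8, 0.1, -2.6]
gripper_width: 0.182
```

```bash
cat > nest.py <<'E'
from h import *
np.set_printoptions(precision=4,suppress=True)
s=state();print(s['time'],s['tool_pos'],np.degrees(yaw(s)),s['joint_pos'],s['gripper_width'])
import sys; tag=sys.argv[1]
for n in ['wrist','top']:
    p,d=grab(n,n+tag+'.png'); W=cloud(n,d); np.save(n+tag+'.npy',W)
    print(n,[(q['at'],q['score']) for q in nets.landmark_of(n,'nest')[:2]],[(q['at'],q['score']) for q in nets.landmark_of(n,'plate')[:2]])
    m=(np.hypot(W[...,0]-.46,W[...,1]-.303)<.12)&(W[...,2]>.099)&(W[...,2]<.111); P=W[m]
    print('jaws',len(P),P.mean(0),cv2.minAreaRect((P[:,:2]*1000).astype(np.float32)))
    x,y,z=s['tool_pos']
    m=(np.hypot(W[...,0]-x,W[...,1]-y)<.07)&(np.abs(W[...,2]-(z+.041))<.006); P=W[m]
    if len(P)>5: print('platetop',len(P),P.mean(0),cv2.minAreaRect((P[:,:2]*1000).astype(np.float32)))
E
python3 nest.py 7
```

```text
17.95 [0.4002 0.2915 0.2223] -172.56616667574218 [ 0.4791 -0.2605  1.9181 -0.0002  1.4839 -2.7922] 0.1815394419971139
wrist [([0.4606, 0.3019, 0.0691], 0.88)] [([0.3967, 0.2939, 0.1541], 0.57)]
jaws 12284 [0.4676 0.2984 0.1048] ((460.71978759765625, 305.9206848144531), (110.28984069824219, 124.8430404663086), 7.9015302658081055)
platetop 7987 [0.4018 0.2789 0.2636] ((401.63323974609375, 281.09808349609375), (58.485084533691406, 56.7248649597168), 53.67756271362305)
top [([0.4637, 0.3031, 0.0707], 0.6)] [([0.397, 0.2948, 0.1542], 0.65)]
jaws 1626 [0.4682 0.2959 0.1056] ((460.580322265625, 303.2755432128906), (110.11553192138672, 124.69234466552734), 7.787779331207275)
platetop 196 [0.4029 0.268  0.2641] ((400.2180480957031, 266.1861877441406), (54.57890701293945, 40.83692932128906), 2.321629047393799)
```

View pics/wrist7.png

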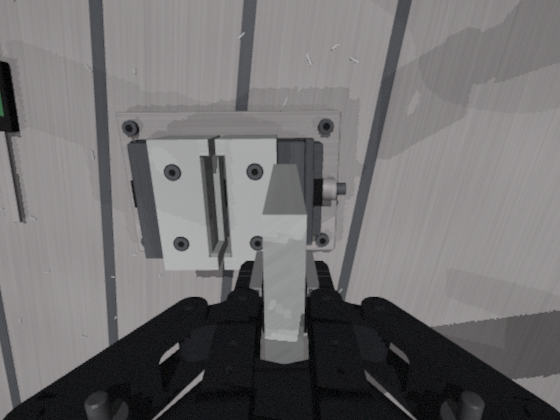

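```bash
cat > meas.py <<'E'
from h import *
import sys; tag=sys.argv[1]
np.set_printoptions(precision=4,suppress=True,linewidth=160)
s=state(); a=np.radians(7.85); ex=np.array([np.cos(a),np.sin(a)]); ey=np.array([-ex[1],ex[0]])
tp=s['tool_pos']; c0=np.array([.4605,.303])
for n in sys.argv[2:]:
    W=np.load(n+tag+'.npy'); 
    v=W[...,:2]-c0; X=v@ex; Y=v@ey; Z=W[...,2]
    j=(np.abs(X)<.07)&(np.abs(Y)<.08)&(np.abs(Z-.105)<.004)
    # slot edges in x at top level for mid y
    k=j&(np.abs(Y)<.035)
    l=X[k&(X<0)]; r=X[k&(X>0)]
    print(n,'jaw: slot edges x',np.sort(l)[-30:].mean() if len(l) else None,np.sort(r)[:30].mean() if len(r) else None,'outer',X[j].min(),X[j].max(),'y',np.percentile(Y[j],[.2,99.8]))
    f=(np.abs(X)<.012)&(np.abs(Y)<.06)&(Z<.09)&(Z>.055)
    if f.sum()>5: print(' floor',f.sum(),np.percentile(X[f],[1,99]),np.percentile(Y[f],[.5,99.5]),np.median(Z[f]))
    # slot ends: near-center column, top-level points beyond slot ends (exclude split gap)
    e=j&(np.abs(X)>.004)&(np.abs(X)<.0075); print(' ends y', np.sort(Y[e&(Y<0)])[-10:], np.sort(Y[e&(Y>0)])[:10])
    v=W[...,:2]-tp[:2]; y=yaw(s); hx=np.array([np.cos(y),np.sin(y)]); hy=np.array([-hx[1],hx[0]]); H=v@hx; L=v@hy; Zr=Z-tp[2]
    m=(np.abs(H)<.02)&(np.abs(L)<.06)&(Zr>-.08)&(Zr<.046)
    ee=m&(L>.035)&(Zr<.035)
    if ee.sum()>5:
        print(' plate end face',ee.sum(),'L med',np.median(L[ee]),'H',np.percentile(H[ee],[1,99]),'Zmin',np.percentile(Zr[ee],[.5]))
        for z0 in [-.06,-.03,0,.02]:
            q=ee&(np.abs(Zr-z0)<.01); 
            if q.sum()>3: print('   z',z0,np.median(L[q]),np.percentile(H[q],[2,98]))
    t=m&(np.abs(Zr-.041)<.005)
    if t.sum()>5: print(' top',np.percentile(L[t],[1,99]),np.percentile(H[t],[1,99]))
E
python3 meas.py 7 wrist top
```

```text
wrist jaw: slot edges x -0.009391030049810083 0.009590906584732125 outer -0.054472429697413886 0.05577633200964214 y [-0.0594  0.0643]
 floor 1439 [-0.0064  0.0097] [-0.0594  0.0593] 0.07051247412734983
 ends y [-0.0463 -0.0462 -0.0461 -0.0453 -0.0453 -0.0452 -0.0452 -0.0452 -0.0451 -0.045 ] [0.0493 0.0495 0.0495 0.0495 0.0496 0.0497 0.0497 0.05   0.05   0.0502]
 plate end face 1495 L med 0.043628811726396814 H [-0.0078  0.0079] Zmin [-0.0687]
   z -0.06 0.04355348586589264 [-0.0075  0.0077]
   z -0.03 0.04359459781532246 [-0.0075  0.0079]
   z 0 0.0436445890244199 [-0.0076  0.0077]
   z 0.02 0.04365737481162273 [-0.0077  0.0076]
 top [-0.0215  0.0438] [-0.0167  0.0164]
top jaw: slot edges x -0.01078541429640007 0.010086311612239442 outer -0.05499875052793674 0.055207988176494374 y [-0.0618  0.0617]
 floor 198 [-0.0062  0.0091] [-0.0577  0.0564] 0.07098788539923068
 ends y [-0.0595 -0.0574 -0.0566 -0.0554 -0.055  -0.0524 -0.0516 -0.0507 -0.0497 -0.049 ] [0.0465 0.0625]
 plate end face 112 L med 0.04504483195468699 H [-0.0071  0.0086] Zmin [-0.0672]
   z -0.06 0.04506228640417341 [-0.0071  0.0086]
   z -0.03 0.044773221460005494 [-0.007   0.0084]
   z 0 0.04503682793430662 [-0.0067  0.0083]
   z 0.02 0.04506879289239878 [-0.0064  0.0083]
 top [0.0058 0.0452] [-0.0151  0.014 ]
```

Call:
play_rows --motion '[[1, [0.02, 0.004, 0], 0.007], [1, [0.04, 0.008, 0], 0.007], [1, [0.0606, 0.0119, -0.01], 0.007], [1, [0.0606, 0.0119, -0.025], 0.007], [1, [0.0606, 0.0119, -0.037], 0.007]]'

```text
time: 18.75
tool_pos: [0.46, 0.3039, 0.1838]
tool_rot: [-0.049, -0.705, -0.048, 0.706]
contact_force: [-0.2, 0.0, -2.7]
gripper_width: 0.178
```

Call:
play_rows --motion '[[1, [0, 0, 0], 0], [1, [0, 0, 0], 0], [1, [0, 0, 0], 0]]'

```text
time: 19.05
tool_pos: [0.4603, 0.3044, 0.1861]
tool_rot: [0.049, 0.706, 0.049, -0.705]
contact_force: [0.1, 0.5, -2.6]
gripper_width: 0.176
```

```bash
python3 nest.py 8; python3 meas.py 8 wrist top; python3 - <<'E'
from h import *
for i in range(3):
    s=state(); print(s['tool_pos'],s['contact_force']); grab('side','side8.png')
E
```

```text
19.05 [0.4603 0.3044 0.1861] -172.05103537177538 [ 0.4494 -0.0905  1.8306  0.      1.4003 -2.8309] 0.17563389012418942
wrist [] [([0.4589, 0.3071, 0.1189], 0.57)]
jaws 14531 [0.4628 0.291  0.1052] ((460.64306640625, 305.6881408691406), (110.43769073486328, 124.37971496582031), 7.921783447265625)
platetop 7931 [0.4621 0.2919 0.2275] ((461.8907470703125, 293.9952087402344), (58.69133377075195, 56.39129638671875), 54.65399169921875)
top [([0.4606, 0.3062, 0.0698], 0.85)] [([0.4574, 0.3059, 0.1166], 0.72)]
jaws 1347 [0.4595 0.2849 0.1056] ((461.8674011230469, 292.4515075683594), (110.20675659179688, 102.872802734375), 7.942930221557617)
platetop 169 [0.4628 0.2805 0.2282] ((457.1898498535156, 279.2103271484375), (62.87212371826172, 40.950748443603516), 1.9542148113250732)
wrist jaw: slot edges x -0.011143529860953674 0.01143499127765935 outer -0.05475261821438386 0.055734893504888305 y [-0.0595  0.0636]
 floor 219 [-0.0111  0.011 ] [-0.0595 -0.0341] 0.06998699877169613
 ends y [-0.046  -0.0451 -0.045  -0.0449 -0.0449 -0.0449 -0.0449 -0.0449 -0.0449 -0.0448] []
 plate end face 1658 L med 
[... 403 characters left out ...]
619  0.0391]
 floor 54 [-0.0063  0.0091] [-0.0592  0.0325] 0.07099912676628976
 ends y [-0.0538 -0.0538 -0.0527 -0.0516 -0.0508 -0.0503 -0.0502 -0.0496 -0.0489 -0.0467] []
 plate end face 162 L med 0.04478562190020758 H [-0.0192  0.0183] Zmin [-0.0799]
   z -0.06 0.044944722879697 [-0.0064  0.0083]
   z -0.03 0.04476285711102862 [-0.007   0.0083]
   z 0 0.04434117879072745 [-0.007   0.0086]
   z 0.02 0.044581039963407294 [-0.0064  0.0086]
 top [0.0056 0.045 ] [-0.012   0.0122]
[0.46050672 0.30436147 0.18580989] [ 0.24414828  0.2066769  -3.33686368]
[0.46047204 0.304306   0.18565587] [-0.01041994  0.86275798 -2.40419129]
[0.46044981 0.30429213 0.18557169] [ 0.21113182 -0.27497463 -2.58826493]
```

View pics/wrist8.png

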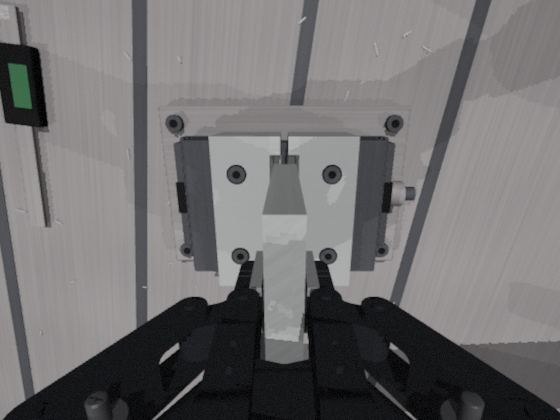

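Call:
play_rows --motion '[[1, [0.0006, -0.0014, 0], 0], [1, [0.0006, -0.0014, -0.004], 0], [1, [0.0006, -0.0014, -0.008], 0], [1, [0.0006, -0.0014, -0.011], 0], [1, [0.0006, -0.0014, -0.013], 0]]'

```text
time: 20.0
tool_pos: [0.4607, 0.3027, 0.1715]
tool_rot: [-0.049, -0.705, -0.049, 0.706]
contact_force: [-0.5, -0.4, -3.2]
gripper_width: 0.175
```

Call:
play_rows --motion '[[1, [0, 0, -0.0015], 0], [1, [0, 0, -0.003], 0], [1, [0, 0, -0.0045], 0], [1, [0, 0, -0.006], 0], [1, [0, 0, -0.006], 0]]'

```text
time: 20.5
tool_pos: [0.4608, 0.3028, 0.166]
tool_rot: [-0.049, -0.705, -0.049, 0.706]
contact_force: [-0.8, -0.7, -3.4]
gripper_width: 0.181
```

Call:
play_rows --motion '[[1, [0, 0, -0.003], 0], [1, [0, 0, -0.006], 0], [1, [0, 0, -0.009], 0], [1, [0, 0, -0.012], 0], [1, [0, 0, -0.012], 0]]'

```text
time: 21.0
tool_pos: [0.4606, 0.3026, 0.1535]
tool_rot: [-0.049, -0.705, -0.049, 0.706]
contact_force: [-0.6, 0.1, -2.4]
gripper_width: 0.181
```

Call:
play_rows --motion '[[1, [0, 0, -0.003], 0], [1, [0, 0, -0.006], 0], [1, [0, 0, -0.009], 0], [1, [0, 0, -0.011], 0], [1, [0, 0, -0.011], 0]]'

```text
time: 21.5
tool_pos: [0.4607, 0.3027, 0.1428]
tool_rot: [-0.049, -0.705, -0.049, 0.706]
contact_force: [-1.0, 0.0, -2.3]
gripper_width: 0.182
```

Floor expected at TCP ≈ 0.139; small steps now.

Call:
play_rows --motion '[[1, [0, 0, -0.001], 0], [1, [0, 0, -0.002], 0], [1, [0, 0, -0.002], 0], [1, [0, 0, -0.002], 0]]'

```text
time: 21.9
tool_pos: [0.461, 0.3028, 0.1413]
tool_rot: [0.049, 0.705, 0.049, -0.705]
contact_force: [-0.2, 0.9, -2.3]
gripper_width: 0.178
```

Call:
play_rows --motion '[[1, [0, 0, -0.0005], 0], [1, [0, 0, -0.001], 0], [1, [0, 0, -0.001], 0], [1, [0, 0, -0.001], 0]]'

```text
time: 22.3
tool_pos: [0.4609, 0.3028, 0.1403]
tool_rot: [-0.049, -0.705, -0.049, 0.705]
contact_force: [-0.4, 0.6, -2.0]
gripper_width: 0.178
```

Call:
play_rows --motion '[[1, [0, 0, -0.0005], 0], [1, [0, 0, -0.0005], 0], [1, [0, 0, -0.0005], 0], [1, [0, 0, -0.0005], 0]]'

```text
time: 22.7
tool_pos: [0.461, 0.3028, 0.1398]
tool_rot: [0.049, 0.705, 0.049, -0.705]
contact_force: [-0.7, 1.3, -2.2]
gripper_width: 0.177
```

Call:
play_rows --motion '[[1, [0, 0, -0.0005], 0], [1, [0, 0, -0.0005], 0], [1, [0, 0, -0.0005], 0], [1, [0, 0, -0.0005], 0]]'

```text
time: 23.1
tool_pos: [0.461, 0.3028, 0.1393]
tool_rot: [0.049, 0.705, 0.049, -0.705]
contact_force: [0.8, -0.5, -2.3]
gripper_width: 0.18
```

Call:
play_rows --motion '[[1, [0, 0, -0.0005], 0], [1, [0, 0, -0.0005], 0], [1, [0, 0, -0.0005], 0], [1, [0, 0, -0.0005], 0]]'

```text
time: 23.5
tool_pos: [0.4611, 0.3028, 0.1389]
tool_rot: [0.049, 0.705, 0.049, -0.705]
contact_force: [-1.0, -0.3, -3.4]
gripper_width: 0.176
```

Call:
play_rows --motion '[[1, [0, 0, -0.0005], 0], [1, [0, 0, -0.0005], 0], [1, [0, 0, -0.0005], 0], [1, [0, 0, -0.0005], 0]]'

```text
time: 23.9
tool_pos: [0.4611, 0.3029, 0.1389]
tool_rot: [0.049, 0.706, 0.049, -0.705]
contact_force: [-1.1, -1.6, 2.3]
gripper_width: 0.175
```

Call:
play_rows --motion '[[1, [0, 0, -0.0005], 0], [1, [0, 0, -0.0005], 0], [1, [0, 0, -0.0005], 0], [1, [0, 0, -0.0005], 0]]'

```text
time: 24.3
tool_pos: [0.4612, 0.3029, 0.1388]
tool_rot: [0.049, 0.706, 0.049, -0.705]
contact_force: [-2.7, -1.7, 5.4]
gripper_width: 0.182
```

Call:
play_rows --motion '[[1, [0, 0, -0.0005], 0], [1, [0, 0, -0.0005], 0], [1, [0, 0, -0.0005], 0], [1, [0, 0, -0.0005], 0]]'

```text
time: 24.7
tool_pos: [0.4613, 0.3029, 0.1389]
tool_rot: [0.049, 0.706, 0.049, -0.705]
contact_force: [-3.5, -3.0, 6.9]
gripper_width: 0.181
```

Call:
play_rows --motion '[[1, [0, 0, -0.0005], 0], [1, [0, 0, -0.001], 0], [1, [0, 0, -0.001], 0], [1, [0, 0, -0.001], 0], [1, [0, 0, -0.001], 0]]'

```text
time: 25.2
tool_pos: [0.4613, 0.3029, 0.1388]
tool_rot: [0.049, 0.706, 0.049, -0.705]
contact_force: [-4.8, -4.6, 11.7]
gripper_width: 0.178
```

Call:
play_rows --motion '[[1, [0, 0, 0], 0], [1, [0, 0, 0], 0], [1, [0, 0, 0], 0], [1, [0, 0, 0], 0], [1, [0, 0, 0], 0]]'

```text
time: 25.7
tool_pos: [0.4613, 0.3029, 0.1389]
tool_rot: [0.049, 0.706, 0.049, -0.705]
contact_force: [-5.0, -3.3, 11.8]
gripper_width: 0.182
```

```bash
python3 nest.py 9; python3 meas.py 9 wrist top; python3 - <<'E'
from h import *
for i in range(5):
    s=state(); print(s['tool_pos'],s['contact_force'],s['ft_torque'],np.degrees(yaw(s))); grab('side','side9.png')
E
```

```text
25.7 [0.4613 0.3029 0.1389] -172.06661475975287 [ 0.4463 -0.046   1.8703 -0.0003  1.317  -2.8337] 0.1820633980394246
wrist [] [([0.4611, 0.3049, 0.0695], 0.58)]
jaws 19647 [0.4633 0.2835 0.1049] ((461.55889892578125, 297.2635803222656), (110.70032501220703, 107.8797378540039), 8.009401321411133)
platetop 8010 [0.4631 0.2904 0.1801] ((462.82403564453125, 292.0801696777344), (56.325279235839844, 57.64902877807617), 51.80839157104492)
top [([0.4623, 0.3043, 0.0691], 0.68)] [([0.4561, 0.307, 0.0708], 0.69)]
jaws 1111 [0.4618 0.2758 0.1056] ((462.65386962890625, 287.1100769042969), (110.19152069091797, 92.33639526367188), 7.913002014160156)
platetop 144 [0.4639 0.2781 0.1805] ((461.52978515625, 276.2111511230469), (47.41423034667969, 37.59584426879883), 7.399450302124023)
wrist jaw: slot edges x -0.010669230188936086 0.012080415472984052 outer -0.055036028150008715 0.05564764126888707 y [-0.0596  0.046 ]
 floor 241 [-0.0116  0.0117] [-0.0597 -0.0392] 0.07830789531456327
 ends y [-0.0431 -0.0431 -0.0431 -0.0431 -0.0431 -0.0431 -0.043  -0.043  -0.043  -0.043 ] []
 plate end face 3848 L med 
[... 845 characters left out ...]
0.0087]
 top [0.0079 0.0449] [-0.0135  0.0106]
[0.4613312  0.30292547 0.13884083] [-5.1563282  -3.45358773 11.93645546] [-0.60841526  1.18557879  0.04268739] -172.06780540891327
[0.46131928 0.30292605 0.13884932] [-5.16976598 -4.502639   12.32963765] [-0.66916402  1.25832903 -0.00725182] -172.0662694802572
[0.46134751 0.3029231  0.13884883] [-5.05692858 -3.78362718 11.22377158] [-0.62584874  1.20988833  0.03646516] -172.06914230669543
[0.46133012 0.30292704 0.13884186] [-4.67043098 -2.98665625 11.96407351] [-0.67888684  1.25420413  0.00871767] -172.06625446643997
[0.46134108 0.30293647 0.13883534] [-5.14654849 -2.98620187 11.1118359 ] [-0.64171539  1.26955538  0.02039944] -172.06782335836112
```

View pics/side9.png

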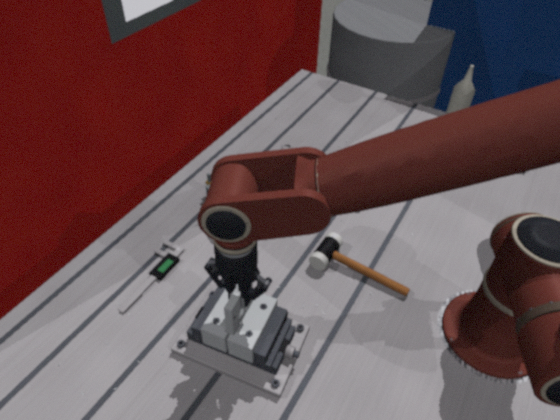

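View pics/wrist9.png

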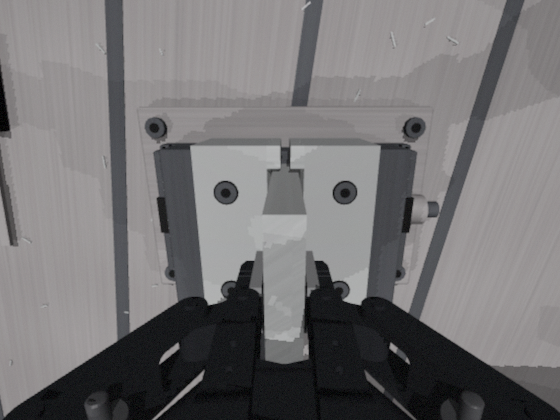

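```bash
python3 -c "
from h import *
print(workorder.job_done()); s=state(); print(s['time'],s['contact_force'],s['tool_pos'],s['gripper_width'])"
```

```text
the job is handed in; nothing more can be done
None
the job is handed in; nothing more can be done
```

The plate is standing on the nest floor, still gripped and pushed lightly down, and the job is handed in at about 26 s of the 64 s allowed. The hand-in gave no verdict.

- **Counterbore side:** I lifted the plate out of the rack and looked at both faces with the side camera. The depth image showed a 5 mm recess round the bore, which settled which face was the counterbored one.
- **Air blast:** I held the counterbored face towards the nozzle for about 1.4 s, then turned the plate 180° and held the plain back for about 1.3 s. The bore was about 53 mm from the mouth each time. No contact force showed on the wrist at the pauses.
- **Seating:** I lowered the plate into the nest until it met the floor.
    - **Height:** the floor contact came at a TCP height of 0.1388 m, where 0.139 m was expected. The plate top is at about 0.180 m, which is what a plate on the floor should give.
    - **Push:** it is about 14 N, made of 11.8 N measured upward on the tool plus about 2.7 N of plate weight.
    - **Grip and yaw:** the fingers were still stopped on the plate. Yaw is within about 0.1° of the vise.

**Disagreements:**
- The top and wrist cameras differed by about 2 mm along the nest's length. I positioned the plate relative to the nest within each camera's own view, and it went in without resistance.
- While pushing down, a sideways force of about 6 N also showed on the tool.

I did not measure the bystanders again at the end. In the last side picture the mallet and caliper look unmoved; the arm hides the rack, spacer and nozzle, and most of the wrench.

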